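# Present a stain jar to the bench scanner

## Task

Book in the stain jar: of the three amber labelled containers on the bench, take the straight-sided jar of middle height with the full-width flat lid and stand it upright in the middle of the scanner's round read pad, with its label facing the scanner window squarely. Set it down rather than dropping it, and leave the squat jar and the dropper bottle where they stand.

Things in the scene. Friction and masses are not known exactly. Their poses are not given: they have to be found in the camera images.
- jar_center (a point): Centre, half-way up, of the jar to scan: loose amber glass cylinder with straight sides, 48 mm diameter, 80 mm tall, its top 18 mm a flat black lid of the same diameter; 0.1 to 0.25 kg. White bar-code label on 90 degrees of its side; a white paper strip runs from the label's middle up over the lid to the lid's centre. Own x axis: level, out through the label's middle; z up.
- read_pad (a point): Centre of the upper face of the scanner's read pad: round black disc, 90 mm diameter, its face 6 mm above the bench, on a flat grey base plate. Fixed. Own y axis: level, from the pad straight to the scanner window; z up. The jar's centre ends 40 mm above this point.
- scanner_window (a point): Middle of the dark window in the face of the fixed white scanner block, 90 mm from the pad's centre along read_pad's y axis, 40 mm above the bench. The block behind it is 76 mm wide, 66 mm deep, its top 72 mm above the bench. Own y axis: from the window into the block, away from the pad.
- squat_center (a point): Centre, half-way up, of the squat jar, to be left alone: loose amber glass jar with black lid and white label, 64 mm in diameter, 44 mm tall.
- dropper_center (a point): Centre, half-way up, of the dropper bottle, to be left alone: loose amber glass bottle with white label, 40 mm in diameter, narrowing to a black cap and thin rubber teat, 100 mm tall.
Not all that is in view belongs to the job. Leave any purple look-alike of the part that bears jar_center alone.

How it is judged:
By the outcome, as a careful person would: the job done as asked, in the order asked, and still so for the second after the job is handed in, with the robot touching nothing.
It also fails if it takes over 38 s, if anything falls off the work surface, if the arm or the gripper's body presses on something with over 40 N, if the wrist force passes 120 N, or if a joint passes its speed limit or range.

## Robot

A 6-joint arm with a two-finger parallel gripper is mounted at the origin on the work surface. World frame = base frame: x ahead of the robot, y to its left, z up, the work surface at z = 0. Lengths are in m, angles in rad, forces in N, time in s.
With the tool pointing down it reaches from about 0.25 to 0.8 m from the base axis. Payload 3.9 kg.
Tool frame: the origin (TCP) lies at the very end of the fingers, on their centre line; the grasp point (between the pads) lies 19 mm behind it; z points along the fingers, x is the direction in which the jaws open and shut, and the axes are right-handed (so a half turn about z gives the same grasp; the last joint's range is limited). The gripper opens to 85 mm and grips with 20 to 120 N. Pads are 22 mm wide; open, the fingers measure 114 mm over their backs; the gripper's body (76 mm by 85 mm) begins 54 mm behind the grasp point. The pads swing forward as they close: fully open they stand 13 mm farther back than shut.
Start: joints at [-1.151, 0.26, -0.138, 1.173, 0, 1.571], TCP at [0.214, -0.479, 0.231] pointing down, gripper open.
Joint ranges: [-2.78, 2.78], [-0.83, 1.72], [-1.28, 1.37], [-1.9, 2.12], [-1.57, 1.48], [-3.14, 3.14]. Speed limits (rad/s): [2.57, 2.57, 3.14, 3.14, 3.14, 3.14].

## Interface

Orientations are given as a unit quaternion [x, y, z, w].
In Python, from rig import r gives the robot as it stands.
- The arm moves only by the tool apply_moves, never from a script. Its argument "plan" is a list of rows, each a list of 3 entries, a list of its own where there are three numbers: the closure, from -1 (fully open) to 1 (shut), then the shift along the world's x, y, z in cm, then the turn, a rotation vector about the world's x, y, z in rad. In form: [[hand, [dx, dy, dz], [wx, wy, wz]], ...]. A call has 1 to 20 rows; each row is the pose to reach, as a shift and turn from the pose commanded when the call began; what a row does not reach only later rows make up. A row lasts 1/12 s, in which the tool goes at most 41.7 mm and 7.16 degrees, less where a joint would pass 70% of its speed; a pose out of reach is approached as far as the arm can. A call with a gripper value outside its range is refused whole. The fingers move at their own pace and stop on an object; "grip_force" is the grip in N (left out, the last holds). Time passes only in rows, so rows that repeat a pose let the fingers close. It gives the time, the measured TCP pose, the force and the opening at its end, in the units of the state.
- r.state(): the state, without advancing time (a new reading comes with each control period).
- r.capture(name): name is "scene" or "top" or "wrist"; returns a dict with "img" (384x512x3 uint8, red, green, blue), "fovy" (degrees; the focal length in pixels is half the picture's height over the tangent of half this angle, whatever the lens; pixels are square), "cx", "cy" (the principal point, pixels), "dist" ([k1, k2, p1, p2, k3] as OpenCV has them; the pictures are not rectified), "world_from_camera" (4x4, takes a point from camera to world coordinates). Camera axes: x right, y down, z forward; pixel columns grow to the right and rows downward; lengths in m; the calibration is good to about 2 mm. A picture is of the moment at which its call begins. There is no depth.
- r.hand_in(): hands the job in, once; it reports no verdict.
The state is a dict: "t": time; "joint_pos": joint angles; "qd": joint speeds; "joint_efforts": joint torques, N m; "position": TCP position; "orientation": TCP orientation; "force": force on the tool from outside, world axes, zero at the start; "torque": the same for the moment, N m; "finger_gap": finger opening in m.
Only numpy, scipy, OpenCV 4.12 (cv2) and the standard library are available. Lean on these libraries where they do the work, as an engineer would, in place of code of your own. Each camera call takes 0.05 s, during which the arm holds its last target. There are 200 camera calls.

## Working session

There is one attempt and no reset: what is moved stays moved. The work goes in short steps, Python scripts to look and compute and a tool call to move; the robot and the scene stay as the last step left them, time stands still between calls to the robot, and variables do not carry over. Pictures are saved under pics/ and viewed, about 8 in all and at most 12, crops included, and the job is handed in when it is done.

Besides the shell and the picture viewer there is one more tool, called after ">>>" as a command line: name --argument value ..., lists and objects as JSON in quotes. apply_moves: Moves the arm, as the interface text tells. Its arguments: {"type":"object","properties":{"plan":{"type":"array"},"grip_force":{"type":"number"}},"required":["plan"]}

```bash
mkdir -p pics; ls; python3 - <<'E'
from rig import r
import cv2,numpy as np,pickle
d={n:r.capture(n) for n in("scene","top")}
pickle.dump(d,open('c0.pkl','wb'))
for n in d:
    cv2.imwrite(f'pics/{n}0.png',d[n]['img'][...,::-1]); c=d[n]; print(n,c['fovy'],c['cx'],c['cy'],c['dist'],c['world_from_camera'].round(3).tolist())
print(r.state())
E
```

```text
pics
scene 46.11512269769494 259.49944248412686 201.41148600281673 [-0.08754237  0.          0.          0.          0.        ] [[-0.378, 0.69, -0.617, 1.017], [0.926, 0.289, -0.243, 0.213], [0.011, -0.663, -0.748, 0.702], [0.0, 0.0, 0.0, 1.0]]
top 43.51999273215562 261.77449063293557 190.69466709468983 [0.03116307 0.         0.         0.         0.        ] [[0.008, -0.981, 0.194, 0.315], [-1.0, -0.009, -0.004, 0.01], [0.006, -0.194, -0.981, 0.899], [0.0, 0.0, 0.0, 1.0]]
{'t': 0.1, 'joint_pos': array([-1.15100026e+00,  2.60605759e-01, -1.39264919e-01,  1.17271485e+00,
        1.14870707e-05,  1.57075841e+00]), 'qd': array([ 0.0005673 , -0.00158214,  0.00203868,  0.00133318,  0.00046884,
       -0.00327051]), 'joint_efforts': array([ 5.48022690e-04, -4.06508589e+01,  2.54527062e+01,  1.00799135e-02,
       -3.55939039e-05, -4.54342441e-06]), 'position': array([ 0.21372225, -0.47883672,  0.23054534]), 'orientation': array([ 8.38930191e-01, -5.44238306e-01, -7.47361485e-04, -4.91721723e-04]), 'force': array([0.31843957, 1.39593903, 0.17090366]), 'torque': array([ 0.01412096, -0.00832204,  0.00482462]), 'finger_gap': 0.08546189867062454}
```

View pics/top0.png

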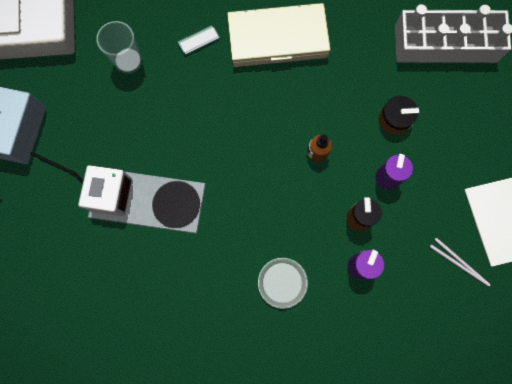

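View pics/scene0.png

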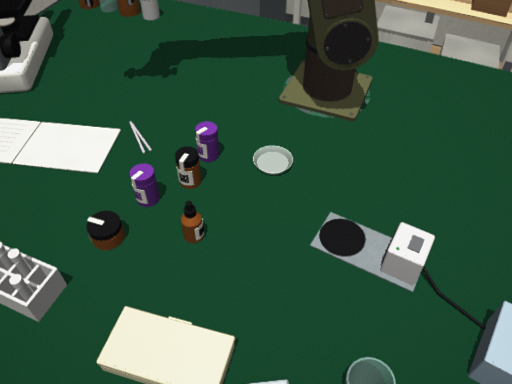

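```bash
cat >h.py <<'E'
import cv2,numpy as np
def K(c):
    f=c['img'].shape[0]/2/np.tan(np.radians(c['fovy'])/2)
    return np.array([[f,0,c['cx']],[0,f,c['cy']],[0,0,1.]])
def ray(c,p):
    u=cv2.undistortPoints(np.float64(p).reshape(-1,1,2),K(c),np.float64(c['dist'])).reshape(-1,2)
    T=c['world_from_camera']; return T[:3,3],np.c_[u,np.ones(len(u))]@T[:3,:3].T
def plane(c,p,z):
    o,d=ray(c,p); return o+d*((z-o[2])/d[:,2])[:,None]
def proj(c,P):
    T=np.linalg.inv(c['world_from_camera'])
    return cv2.projectPoints(np.float64(P).reshape(-1,1,3),cv2.Rodrigues(T[:3,:3])[0],T[:3,3],K(c),np.float64(c['dist']))[0].reshape(-1,2)
def crop(c,x0,y0,w,h,s,fn):
    im=c['img'][y0:y0+h,x0:x0+w,::-1].astype(float)
    im=np.clip(255*(im/255)**0.6,0,255).astype(np.uint8)
    im=cv2.resize(im,None,fx=s,fy=s,interpolation=cv2.INTER_CUBIC); 
    if fn: cv2.imwrite(fn,im)
    return im
E
python3 - <<'E'
from h import *; import pickle
d=pickle.load(open('c0.pkl','rb'));t=d['top'];s=d['scene']
a=crop(t,335,185,60,90,5,None);b=crop(t,75,155,140,90,5,None)
e=crop(s,165,140,66,58,6,None);g=crop(s,300,200,150,100,4,None)
C=np.zeros((600,800,3),np.uint8)
b=cv2.resize(b,(490,315));C[:450,:300]=a;C[:315,305:795]=b
e=cv2.resize(e,(300,264));C[320:584,305:605]=e
cv2.imwrite('pics/m0.png',C)
I=t['img'].astype(int)
print(I[204,140:215:5].tolist());print(I[195:235:2,360].tolist())
print(I[213,340:392:3].tolist())
E
```

```text
[[167, 174, 177], [168, 177, 180], [170, 178, 178], [47, 47, 51], [44, 43, 46], [47, 46, 46], [48, 46, 50], [48, 48, 50], [50, 50, 50], [47, 45, 48], [55, 54, 55], [48, 46, 48], [123, 128, 131], [22, 73, 47], [26, 74, 49]]
[[23, 71, 45], [22, 71, 46], [24, 71, 45], [41, 43, 41], [41, 42, 42], [34, 34, 38], [44, 44, 45], [40, 40, 43], [45, 41, 43], [43, 42, 44], [45, 44, 48], [44, 43, 45], [43, 39, 43], [45, 43, 47], [18, 17, 19], [34, 23, 11], [46, 25, 11], [46, 28, 11], [19, 39, 25], [13, 41, 23]]
[[23, 74, 46], [19, 70, 44], [27, 63, 40], [51, 31, 15], [30, 19, 8], [41, 39, 40], [44, 42, 44], [46, 46, 45], [41, 41, 43], [53, 50, 53], [46, 45, 47], [40, 40, 40], [37, 35, 36], [38, 38, 41], [19, 61, 39], [21, 69, 44], [23, 73, 44], [23, 71, 44]]
```

View pics/m0.png

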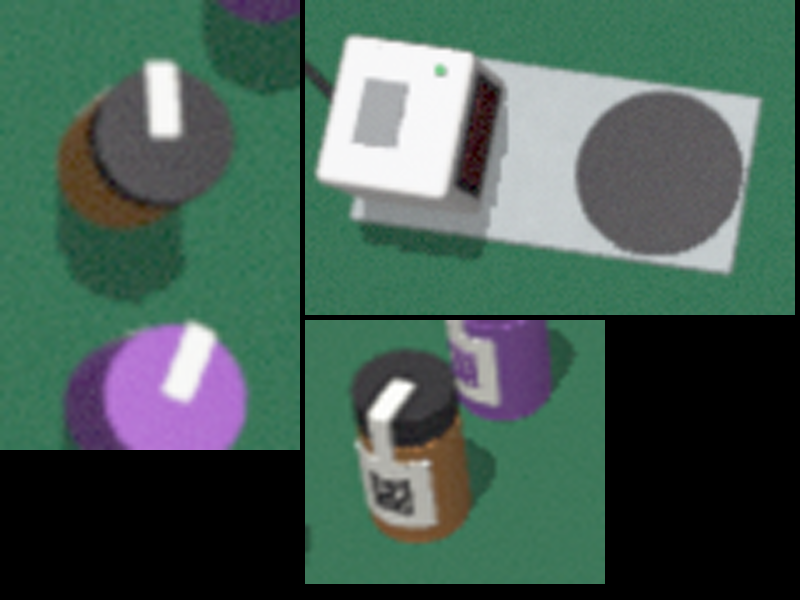

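```bash
cat >m.py <<'E'
from h import *
def blob(m,near):
    n,l,st,ce=cv2.connectedComponentsWithStats(m.astype(np.uint8)); i=min([i for i in range(1,n) if st[i,4]>15],key=lambda i:np.hypot(*(ce[i]-near))); return l==i
def circ(P):
    A=np.c_[2*P[:,:2],np.ones(len(P))];x=np.linalg.lstsq(A,(P[:,:2]**2).sum(1),rcond=None)[0]
    return x[:2],np.sqrt(x[2]+x[0]**2+x[1]**2)
def contour(m): return max(cv2.findContours(m.astype(np.uint8),cv2.RETR_EXTERNAL,cv2.CHAIN_APPROX_NONE)[0],key=len).reshape(-1,2)
def rect(P):
    (c,wh,a)=cv2.minAreaRect(np.float32(P[:,:2]*1000)); return np.array(c)/1000,wh,a
def lid(c,near,z,win=22):
    I=c['img'].astype(int);neu=np.ptp(I,axis=2)<13;mx=I.max(2);mn=I.min(2)
    m=neu&(mn>27); w=np.zeros(m.shape,bool);w[near[1]-win:near[1]+win,near[0]-win:near[0]+win]=1
    m=blob(cv2.morphologyEx((m&w).astype(np.uint8),cv2.MORPH_CLOSE,np.ones((3,3))),near)
    C=contour(m);P=plane(c,C,z)
    for _ in range(4):
        o,R=circ(P); e=abs(np.hypot(*(P[:,:2]-o).T)-R); P=P[e<max(.0012,np.percentile(e,80))] if _<3 else P
    S=blob(w&(mn>110),near);ys,xs=np.nonzero(S);Q=plane(c,np.c_[xs,ys],z)
    wt=mn[ys,xs];q=(Q*wt[:,None]).sum(0)/wt.sum()
    D=Q[:,:2]-q[:2];ev,V=np.linalg.eigh((D*wt[:,None]).T@D);v=V[:,1];v*=np.sign(v@(q[:2]-o))
    return o,R,np.degrees(np.arctan2(*v[::-1])),np.degrees(np.arctan2(*(q[:2]-o)[::-1])),q
E
python3 - <<'E'
from m import *; import pickle
d=pickle.load(open('c0.pkl','rb'));t=d['top'];s=d['scene']
print('jar top',lid(t,(366,213),.08)); print('jar scene',lid(s,(187,156),.08,16))
for n,c,p in(('top',t,(176,204)),('scene',s,(342,238))):
    I=c['img'].astype(int);m=(np.ptp(I,axis=2)<13)&(I.max(2)<100)
    w=np.zeros(m.shape,bool);w[p[1]-35:p[1]+35,p[0]-35:p[0]+35]=1
    C=contour(blob(m&w,p));o,R=circ(plane(c,C,.006));print(n,'pad',o,R)
    # plate: edges on the two long sides
    g=blob((I.min(2)>105)|(m&w),p); 
    print(n,'plate+block',contour(g).min(0),contour(g).max(0))
I=t['img'].astype(int)
# window-side: block top white
b=blob(I.min(2)>225,(100,190));print('block top',rect(plane(t,contour(b),.072)))
# plate corners: long edges by line fit of boundary columns 145..195
g=(I.min(2)>90)|((np.ptp(I,axis=2)<13)&(I.max(2)<100))
for top in(1,0):
    pts=[]
    for x in range(145,196):
        ys=np.nonzero(g[150:250,x])[0]+150
        pts.append((x,ys.min() if top else ys.max()))
    P=plane(t,pts,.002);vx,vy,_,_=cv2.fitLine(np.float32(P[:,:2]),cv2.DIST_HUBER,0,.01,.01).ravel();print('edge ang',np.degrees(np.arctan(vx/vy)))
for n,p,z in(('squat',(400,113),.044),):print(n,lid(t,p,z,24)[:2])
print('others',plane(t,[(399,170),(370,265)],.08),plane(t,[(322,139)],.1), plane(t,[(283,283)],.01))
E
```

```text
jar top (array([ 0.44272948, -0.17526787]), np.float64(0.02232359352797628), np.float64(2.099791905299583), np.float64(-1.4159488485308196), array([ 0.45489566, -0.17556859,  0.08      ]))
jar scene (array([ 0.46572312, -0.1621981 ]), np.float64(0.023274665078630165), np.float64(-162.41549276854886), np.float64(-106.3453375137118), array([ 0.46271749, -0.17244646,  0.08      ]))
top pad [0.46487177 0.16769722] 0.04387627470087417
top plate+block [125 172] [204 232]
scene pad [0.46568325 0.16907864] 0.04432137983494929
scene plate+block [311 212] [434 290]
block top (array([0.48200061, 0.28836191]), (60.603172302246094, 71.64415740966797), 82.25635528564453)
edge ang 7.6246185
edge ang 7.722141
squat (array([ 0.6383148 , -0.25246101]), np.float64(0.030135978240781805))
others [[ 0.51643844 -0.23318602  0.08      ]
 [ 0.35147823 -0.17663935  0.08      ]] [[ 0.56546059 -0.09678046  0.1       ]] [[ 0.32077701 -0.03363504  0.01      ]]
```

>>> apply_moves --plan '[[-1,[2,3,0],[0,0,0.12]],[-1,[5,6.5,0],[0,0,0.24]],[-1,[8,10,0],[0,0,0.36]],[-1,[11,14,0],[0,0,0.48]],[-1,[14,18,0],[0,0,0.6]],[-1,[17,22,0],[0,0,0.72]],[-1,[20,26,0],[0,0,0.84]],[-1,[22,29,0],[0,0,0.96]],[-1,[22.9,30.4,0],[0,0,1.08]],[-1,[22.9,30.4,0],[0,0,1.2]],[-1,[22.9,30.4,0],[0,0,1.32]],[-1,[22.9,30.4,0],[0,0,1.44]],[-1,[22.9,30.4,0],[0,0,1.56]],[-1,[22.9,30.4,0],[0,0,1.68]],[-1,[22.9,30.4,0],[0,0,1.8]],[-1,[22.9,30.4,0],[0,0,1.92]],[-1,[22.9,30.4,0],[0,0,2.04]],[-1,[22.9,30.4,0],[0,0,2.16]],[-1,[22.9,30.4,0],[0,0,2.28]],[-1,[22.9,30.4,0],[0,0,2.39]]]'

```text
t: 1.77
position: [0.4426, -0.1752, 0.2308]
orientation: [0.812, 0.583, -0.0, -0.0]
force: [1.0, -0.4, -0.4]
finger_gap: 0.0852
```

```bash
python3 - <<'E'
from m import *; import pickle
from rig import r
c=r.capture('wrist');pickle.dump(c,open('w1.pkl','wb'));cv2.imwrite('pics/w1.png',c['img'][...,::-1])
s=r.state();q=s['orientation'];print(s['position'],q,s['joint_pos'],s['t'],np.degrees(2*np.arctan2(q[1],q[0])),c['fovy'],c['world_from_camera'].round(3).tolist())
E
```

```text
[ 0.44259603 -0.17524664  0.23086942] [ 8.11605637e-01  5.84205443e-01 -3.07856382e-04 -4.42735580e-04] [-3.76984228e-01  1.77423324e-01 -2.48718999e-01  1.14573174e+00
 -4.06361761e-05 -5.39895255e-02] 1.8167 71.49376801634028 71.0506960223887 [[0.32, 0.9, 0.296, 0.366], [0.947, -0.305, -0.099, -0.149], [0.001, 0.312, -0.95, 0.374], [0.0, 0.0, 0.0, 1.0]]
```

View pics/w1.png

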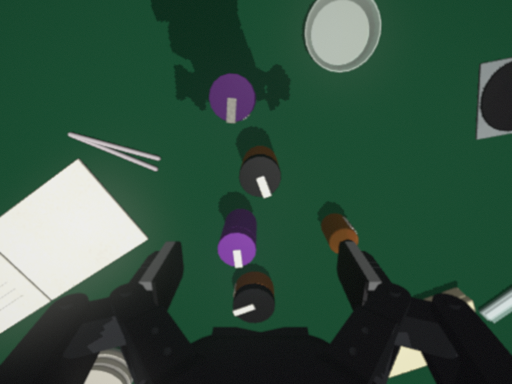

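```bash
python3 - <<'E'
from m import *; import pickle
c=pickle.load(open('w1.pkl','rb'))
print(proj(c,[[.4426,-.1752,.08],[.4426,-.1752,.0]]))
I=c['img'].astype(int);print(I[150:200:2,250].tolist());print(I[175,236:290:2].tolist())
print(lid(c,(260,174),.08,27))
crop(c,220,130,90,80,8,'pics/w1c.png')
E
```

```text
[[259.25726768 177.06401368]
 [259.33335439 162.07135499]]
[[51, 39, 21], [53, 38, 21], [53, 38, 21], [31, 28, 19], [30, 32, 31], [52, 53, 53], [54, 54, 54], [54, 55, 54], [54, 54, 53], [53, 54, 54], [53, 53, 53], [52, 53, 52], [52, 53, 52], [53, 54, 52], [53, 53, 53], [53, 54, 53], [52, 53, 53], [52, 52, 52], [51, 51, 51], [50, 50, 49], [51, 52, 51], [50, 50, 50], [40, 63, 49], [31, 79, 52], [30, 78, 52]]
[[29, 78, 51], [30, 73, 49], [47, 51, 48], [50, 51, 50], [51, 53, 53], [52, 52, 52], [50, 52, 52], [53, 53, 52], [53, 54, 53], [53, 54, 54], [54, 54, 54], [52, 52, 52], [58, 59, 57], [87, 88, 86], [68, 68, 67], [54, 54, 53], [53, 55, 54], [55, 56, 56], [55, 56, 55], [56, 56, 55], [54, 55, 54], [56, 56, 55], [43, 61, 50], [31, 79, 52], [31, 79, 53], [31, 79, 53], [30, 78, 52]]
(array([ 0.44180697, -0.1744176 ]), np.float64(0.022940149410979185), np.float64(2.004323061626647), np.float64(0.1312034404578634), array([ 0.454866  , -0.17438769,  0.08      ]))
```

View pics/w1c.png

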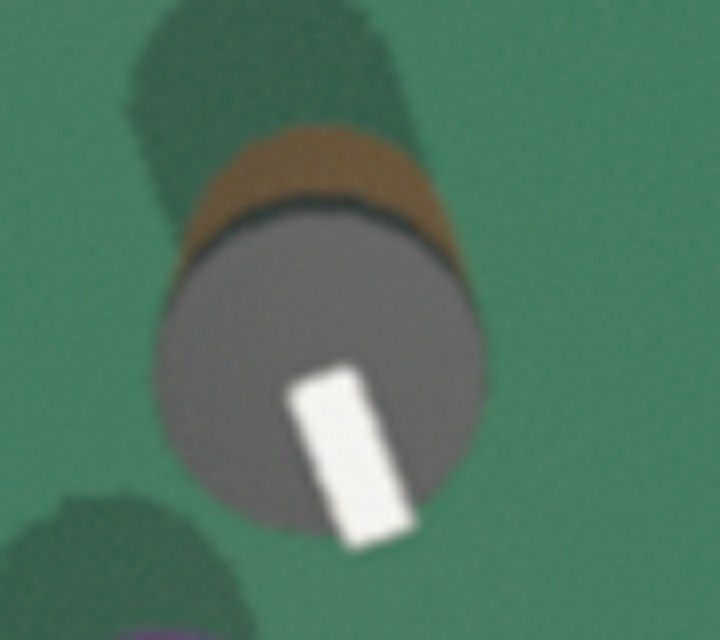

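>>> apply_moves --plan '[[-1,[-0.06,0.04,-3],[0,0,0]],[-1,[-0.06,0.04,-6],[0,0,0]],[-1,[-0.06,0.04,-9],[0,0,0]],[-1,[-0.06,0.04,-11.5],[0,0,0]],[-1,[-0.06,0.04,-14],[0,0,0]],[-1,[-0.06,0.04,-16],[0,0,0]],[-1,[-0.06,0.04,-18],[0,0,0]],[-1,[-0.06,0.04,-19.5],[0,0,0]],[-1,[-0.06,0.04,-20],[0,0,0]],[-1,[-0.06,0.04,-20],[0,0,0]],[-1,[-0.06,0.04,-20],[0,0,0]],[-1,[-0.06,0.04,-20],[0,0,0]]]'

```text
t: 2.82
position: [0.4432, -0.1754, 0.0322]
orientation: [0.814, 0.58, 0.0, 0.001]
force: [-0.3, -0.9, 0.8]
finger_gap: 0.0854
```

>>> apply_moves --plan '[[-0.6,[0,0,0],[0,0,0]],[-0.3,[0,0,0],[0,0,0]],[-0.2,[0,0,0],[0,0,0]],[-0.1,[0,0,0],[0,0,0]],[0,[0,0,0],[0,0,0]],[0.1,[0,0,0],[0,0,0]],[0.2,[0,0,0],[0,0,0]],[0.4,[0,0,0],[0,0,0]],[1,[0,0,0],[0,0,0]],[1,[0,0,0],[0,0,0]],[1,[0,0,0],[0,0,0]],[1,[0,0,0],[0,0,0]]]' --grip_force 35

```text
t: 3.82
position: [0.4428, -0.1753, 0.0321]
orientation: [0.814, 0.581, 0.0, 0.001]
force: [-1.7, -0.7, 6.2]
finger_gap: 0.047
```

>>> apply_moves --plan '[[1,[0,0,0.8],[0,0,0]],[1,[0,0,2.5],[0,0,0]],[1,[0,0,5],[0,0,0]],[1,[0,0,8],[0,0,0]],[1,[0,0,10.5],[0,0,0]],[1,[0,1.5,12],[0,0,0.1]],[1,[0.2,4,12],[0,0,0.2]],[1,[0.4,7,12],[0,0,0.3]],[1,[0.6,10,12],[0,0,0.4]],[1,[0.8,13,12],[0,0,0.5]],[1,[1,16,12],[0,0,0.6]],[1,[1.2,19,12],[0,0,0.7]],[1,[1.4,22,12],[0,0,0.8]],[1,[1.6,25,12],[0,0,0.9]],[1,[1.8,28,12],[0,0,1.0]],[1,[2.0,31,12],[0,0,1.1]],[1,[2.2,33,12],[0,0,1.2]],[1,[2.3,34,12],[0,0,1.3]],[1,[2.3,34.3,12],[0,0,1.37]],[1,[2.3,34.3,12],[0,0,1.4]]]'

```text
t: 5.48
position: [0.4648, 0.1692, 0.1512]
orientation: [0.246, 0.969, -0.0, -0.0]
force: [-0.2, -0.6, -2.1]
finger_gap: 0.0471
```

>>> apply_moves --plan '[[1,[0,0,-2],[0,0,0]],[1,[0,0,-4.0],[0,0,0]],[1,[0,0,-6],[0,0,0]],[1,[0,0,-8],[0,0,0]],[1,[0,0,-8],[0,0,0]],[1,[0,0,-8],[0,0,0]],[1,[0,0,-8],[0,0,0]],[1,[0,0,-8],[0,0,0]]]'

```text
t: 6.15
position: [0.4665, 0.1684, 0.0727]
orientation: [0.249, 0.969, 0.001, 0.001]
force: [-0.6, 0.2, -2.6]
finger_gap: 0.0472
```

```bash
python3 - <<'E'
from m import *; import pickle
from rig import r
c={n:r.capture(n) for n in('wrist','scene','top')};pickle.dump(c,open('w2.pkl','wb'))
s=r.state();q=s['orientation'];p=s['position'];print(p,q,s['joint_pos'],s['t'],np.degrees(2*np.arctan2(q[1],q[0])),s['force'],s['finger_gap'])
C=np.zeros((600,800,3),np.uint8)
C[:300,:400]=cv2.resize(c['wrist']['img'][...,::-1],(400,300))
C[:300,400:]=crop(c['top'],110,140,133,100,3,None)[:300,:][:,:400].copy() if 0 else cv2.resize(crop(c['top'],90,140,133,100,3,None),(400,300))
C[300:,:400]=cv2.resize(crop(c['scene'],290,140,133,100,3,None),(400,300))
cv2.imwrite('pics/w2.png',C);print(proj(c['wrist'],[p+[0,0,.047]]))
E
```

```text
[0.46628103 0.16830971 0.07244544] [2.48683614e-01 9.68584117e-01 6.26151292e-04 9.36210098e-04] [ 3.46418924e-01  3.35359379e-01 -4.82312238e-01  7.50872183e-01
 -1.85874268e-05 -7.21735228e-01] 6.3 151.200723552145 [ 0.3794442  -0.24348195 -2.54838524] 0.04727207983965367
[[258.6809778  296.18057827]]
```

View pics/w2.png

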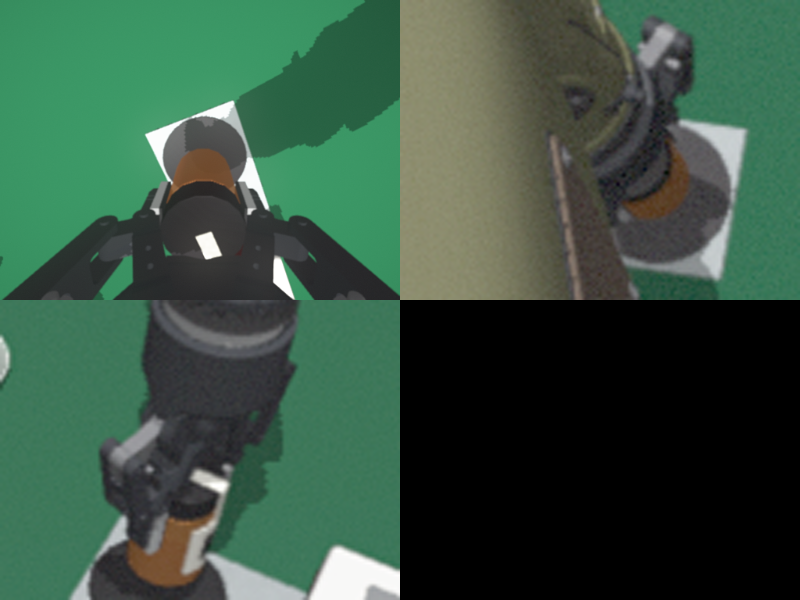

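```bash
python3 - <<'E'
from m import *; import pickle
c=pickle.load(open('w2.pkl','rb'))['wrist'];cv2.imwrite('pics/w2w.png',c['img'][130:,150:400,::-1].repeat(2,0).repeat(2,1))
I=c['img'].astype(int)
E
```

```text
(no output)
```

View pics/w2w.png

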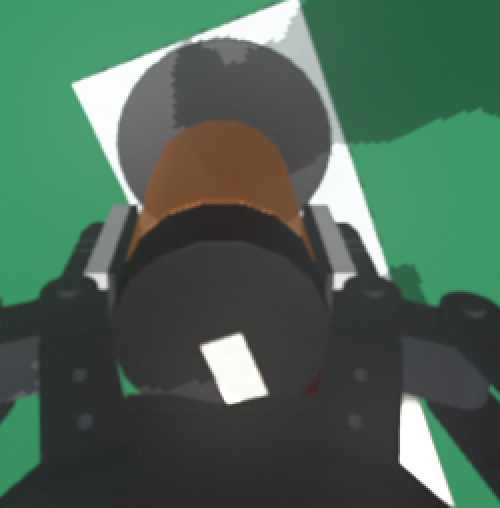

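```bash
cat >rel.py <<'E'
from m import *
def edges(c,mask,rows,z):
    out=[]
    for side in(0,-1):
        p=[]
        for y in rows:
            xs=np.nonzero(mask[y])[0]
            if len(xs): p.append((xs[side],y))
        P=plane(c,p,z);vx,vy,x0,y0=cv2.fitLine(np.float32(P[:,:2]),cv2.DIST_HUBER,0,.01,.01).ravel();out.append((np.degrees(np.arctan2(vy,vx))%180,x0,y0))
    return out
E
python3 - <<'E'
from rel import *; import pickle
c=pickle.load(open('w2.pkl','rb'))['wrist'];I=c['img'].astype(int)
S=blob(I.min(2)>130,(267,314));ys=np.nonzero(S)[0];print(ys.min(),ys.max(),S.sum())
print('strip',edges(c,S,range(306,326),.1205))
print([ (y,np.nonzero(S[y])[0][[0,-1]]) for y in range(296,334,4) if S[y].any()])
g=np.ptp(I,axis=2)<20
L=[];R=[]
for y in range(185,220): 
    xs=np.nonzero(g[y,180:270])[0]
    if y>175: L.append((180+xs[0],y))
for y in range(140,255):
    xs=np.nonzero(g[y,290:346])[0]
    R.append((290+xs[-1],y))
for n,p in(('L',L),('R',R)):
    P=plane(c,p,.003);vx,vy,_,_=cv2.fitLine(np.float32(P[:,:2]),cv2.DIST_HUBER,0,.01,.01).ravel();print(n,np.degrees(np.arctan2(vy,vx))%180)
# pad arc
p=[]
m=g&(I.max(2)<150)
for x in range(214,310,3):
    ys=np.nonzero(m[135:200,x])[0]
    if len(ys): p.append((x,135+ys[0]))
P=plane(c,p,.006)
for _ in range(4):
    o,rr=circ(P);e=abs(np.hypot(*(P[:,:2]-o).T)-rr);P=P[e<=np.percentile(e,90)]
print('pad',o,rr)
from scipy.optimize import least_squares
f=least_squares(lambda o:np.hypot(*(P[:,:2]-o).T)-.045,o,loss='soft_l1',f_scale=.0005);print('pad R45',f.x,f.cost)
# lid side extents at several rows
d=plane(c,[(150+200/2,130+346/2),(150+241/2,130+333/2)],.1205);print('strip inner end mid (=lid centre)',d.mean(0))
print(plane(c,[(150+113/2,130+310/2),(150+331/2,130+310/2)],.1205))
E
```

```text
297 331 729
strip [(np.float32(80.377), np.float32(0.4719894), np.float32(0.17607565)), (np.float32(82.21033), np.float32(0.46308422), np.float32(0.18025856))]
[(300, array([257, 272])), (304, array([250, 273])), (308, array([252, 275])), (312, array([254, 277])), (316, array([256, 279])), (320, array([258, 281])), (324, array([259, 282])), (328, array([261, 279]))]
L 81.71401
R 82.36313
pad [0.46404802 0.1683719 ] 0.04337356390846618
pad R45 [0.46489292 0.17008632] 9.976866985054563e-07
strip inner end mid (=lid centre) [0.46618019 0.16949015 0.1205    ]
[[0.48233965 0.1520325  0.1205    ]
 [0.4421827  0.17401865 0.1205    ]]
```

>>> apply_moves --plan '[[1,[-0.1,0,-0.8],[0,0,0.015]],[1,[-0.1,0,-1.6],[0,0,0.015]],[1,[-0.1,0,-2.3],[0,0,0.015]],[1,[-0.1,0,-2.8],[0,0,0.015]],[1,[-0.1,0,-3.1],[0,0,0.015]],[1,[-0.1,0,-3.2],[0,0,0.015]],[1,[-0.1,0,-3.25],[0,0,0.015]],[1,[-0.1,0,-3.3],[0,0,0.015]],[1,[-0.1,0,-3.3],[0,0,0.015]],[1,[-0.1,0,-3.3],[0,0,0.015]]]'

```text
t: 7.13
position: [0.4646, 0.1681, 0.0385]
orientation: [0.241, 0.97, 0.0, 0.0]
force: [-0.3, -0.0, -1.8]
finger_gap: 0.0474
```

>>> apply_moves --plan '[[1,[0,0,-0.03],[0,0,0]],[1,[0,0,-0.06],[0,0,0]],[1,[0,0,-0.08],[0,0,0]],[1,[0,0,-0.08],[0,0,0]],[1,[0,0,-0.08],[0,0,0]]]'

```text
t: 7.55
position: [0.4647, 0.1681, 0.0381]
orientation: [0.241, 0.97, 0.0, 0.0]
force: [-1.1, -0.6, 6.0]
finger_gap: 0.0474
```

>>> apply_moves --plan '[[0.1,[0,0,0],[0,0,0]],[0,[0,0,0],[0,0,0]],[-0.1,[0,0,0],[0,0,0]],[-0.2,[0,0,0],[0,0,0]],[-0.3,[0,0,0],[0,0,0]],[-0.5,[0,0,0],[0,0,0]],[-0.7,[0,0,0],[0,0,0]],[-1,[0,0,0],[0,0,0]],[-1,[0,0,0],[0,0,0]],[-1,[0,0,0],[0,0,0]],[-1,[0,0,0],[0,0,0]],[-1,[0,0,0],[0,0,0]]]' --grip_force 20

```text
t: 8.55
position: [0.4644, 0.168, 0.0375]
orientation: [0.241, 0.97, -0.0, 0.0]
force: [0.4, -0.3, -0.4]
finger_gap: 0.0854
```

>>> apply_moves --plan '[[-1,[0,0,0.5],[0,0,0]],[-1,[0,0,2],[0,0,0]],[-1,[0,0,4],[0,0,0]],[-1,[0,0,7],[0,0,0]],[-1,[0,0,10],[0,0,0]],[-1,[0,0,13],[0,0,0]],[-1,[0,0,16],[0,0,0]],[-1,[0,0,19],[0,0,0]],[-1,[0,0,19],[0,0,0]],[-1,[0,0,19],[0,0,0]],[-1,[0,0,19],[0,0,0]]]'

```text
t: 9.47
position: [0.4641, 0.1679, 0.2274]
orientation: [0.241, 0.97, -0.0, -0.0]
force: [0.1, 0.2, -0.8]
finger_gap: 0.0854
```

```bash
python3 - <<'E'
from m import *; import pickle
from rig import r
c={n:r.capture(n) for n in('wrist','scene')};pickle.dump(c,open('w3.pkl','wb'))
s=r.state();p=s['position'];print(p,s['t'],s['force'])
u=proj(c['wrist'],[.465,.168,.086])[0];print(u)
print(lid(c['wrist'],tuple(u.astype(int)),.086,27))
C=np.zeros((600,800,3),np.uint8)
C[:300,:400]=cv2.resize(c['wrist']['img'][...,::-1],(400,300))
x,y=(u-[50,37]).astype(int)
C[:300,400:]=cv2.resize(crop(c['wrist'],max(x,0),max(y,0),100,75,4,None),(400,300))
C[300:,:400]=cv2.resize(crop(c['scene'],290,160,160,120,3,None),(400,300))
C[300:,400:]=cv2.resize(c['scene']['img'][...,::-1],(400,300))
cv2.imwrite('pics/w3.png',C)
E
```

```text
[0.46336741 0.16761479 0.22621121] 9.5667 [-0.53463108 -0.01887234 -0.63706503]
[258.74183518 178.91980668]
(array([0.46449204, 0.16717046]), np.float64(0.03170895834142165), np.float64(147.57535156451786), np.float64(66.71185645744315), array([0.47194954, 0.18449645, 0.086     ]))
```

View pics/w3.png

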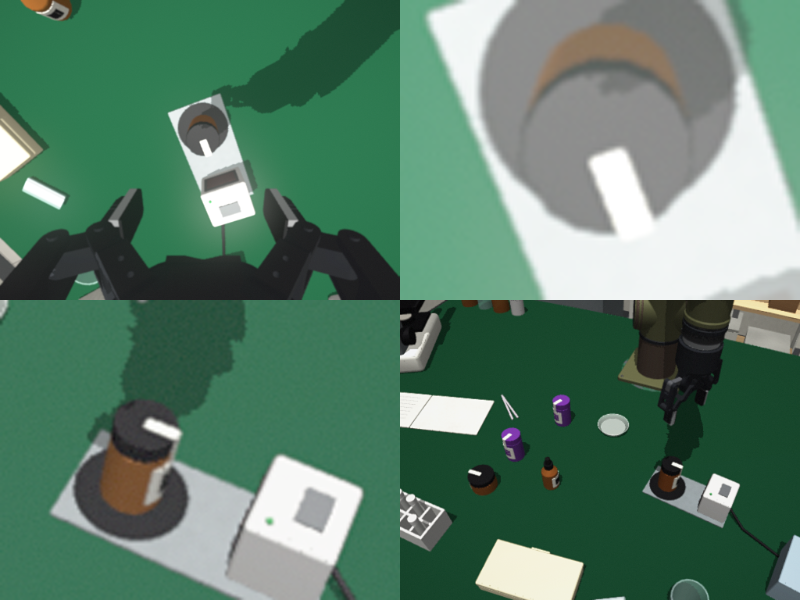

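>>> apply_moves --plan '[[-1,[-1,-3,0],[0,0,0]],[-1,[-2,-6,0],[0,0,0]],[-1,[-3,-9,0],[0,0,0]],[-1,[-4,-12,0],[0,0,0]],[-1,[-5,-15,0],[0,0,0]],[-1,[-6,-18,0],[0,0,0]],[-1,[-7,-21,0],[0,0,0]],[-1,[-8,-24,0],[0,0,0]],[-1,[-9,-27,0],[0,0,0]],[-1,[-10,-30,0],[0,0,0]],[-1,[-10,-33,0],[0,0,0]],[-1,[-10,-35,0],[0,0,0]],[-1,[-10,-35,0],[0,0,0]],[-1,[-10,-35,0],[0,0,0]]]'

```text
t: 10.73
position: [0.3634, -0.1823, 0.2263]
orientation: [0.243, 0.97, 0.001, -0.001]
force: [0.2, 0.3, -0.3]
finger_gap: 0.0856
```

```bash
python3 - <<'E'
from rel import *; import pickle
from rig import r
from scipy.optimize import least_squares
c=pickle.load(open('w3.pkl','rb'))['wrist'];t=r.capture('top');pickle.dump(t,open('w4.pkl','wb'))
I=c['img'].astype(int);u=proj(c,[.465,.18,.086])[0]
w=np.zeros(I.shape[:2],bool);w[178:203,250:280]=1
S=blob(w&(I.min(2)>150),u);ys=np.nonzero(S)[0];print('strip rows',ys.min(),ys.max(),S.sum())
e=edges(c,S&w,range(ys.min()+4,ys.max()-4),.086);print('strip wrist',[x[0] for x in e])
ys,xs=np.nonzero(S)
# plate edge in the same view
g=np.ptp(I,axis=2)<20;L=[];R=[]
for y in range(150,190): L.append((215+np.nonzero(g[y,215:260])[0][0],y))
for y in range(135,200): R.append((275+np.nonzero(g[y,275:330])[0][-1],y))
for n,p in(('L',L),('R',R)):
    P=plane(c,p,.003);vx,vy,_,_=cv2.fitLine(np.float32(P[:,:2]),cv2.DIST_HUBER,0,.01,.01).ravel();print(n,np.degrees(np.arctan2(vy,vx))%180)
# top view: strip and pad outline
J=t['img'].astype(int);v=proj(t,[[.465,.169,.006],[.465,.169,.086]]);print(v)
im=cv2.resize(crop(t,80,150,135,90,5,None),(675,450));cv2.imwrite('pics/t4.png',im)
E
```

```text
strip rows 178 202 397
strip wrist [np.float32(83.24766), np.float32(115.57007)]
L 82.311264
R 81.776855
[[175.06835039 203.91917918]
 [167.08299813 196.11431178]]
```

View pics/t4.png

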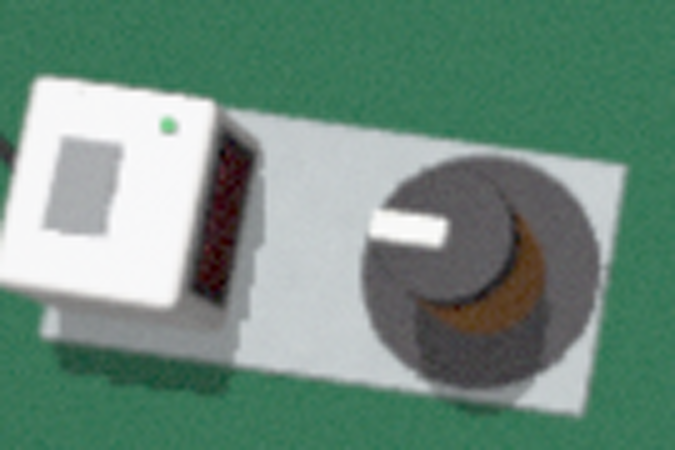

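```bash
python3 - <<'E'
from rel import *; import pickle
t0=pickle.load(open('c0.pkl','rb'))['top'];t=pickle.load(open('w4.pkl','rb'));w1=pickle.load(open('w1.pkl','rb'));w3=pickle.load(open('w3.pkl','rb'))['wrist']
def strip(c,box,z):
    x0,y0,x1,y1=box;A=c['img'][y0:y1,x0:x1].min(2).astype(float)
    wt=np.clip(A-80,0,120)
    ys,xs=np.mgrid[y0:y1,x0:x1];k=wt>0
    Q=plane(c,np.c_[xs[k],ys[k]],z)[:,:2];wt=wt[k];q=(Q*wt[:,None]).sum(0)/wt.sum()
    D=Q-q;V=np.linalg.eigh((D*wt[:,None]).T@D)[1][:,1];return q,np.degrees(np.arctan2(V[1],V[0]))%180,k.sum(),np.array([np.ptp(D@V),0])
print('t0',strip(t0,(360,194,374,216),.08))
print('t4',strip(t,(155,188,172,202),.086))
I=t['img'][186:204,150:174].min(2);print(I[:, :].tolist()) if 0 else None
# lid right/bottom arc: grey lid -> dark lid-side
J=t['img'].astype(int).max(2).astype(float);J=cv2.GaussianBlur(J,(3,3),0.7)
ctr=np.array([168.,196.5]);pts=[]
for a in np.radians(np.arange(-5,95,5)):
    rr=np.arange(10,18,.25);q=ctr+rr[:,None]*[np.cos(a),np.sin(a)]
    v=cv2.remap(J.astype(np.float32),q[:,0:1].astype(np.float32),q[:,1:2].astype(np.float32),1).ravel()
    i=np.argmin(np.gradient(v));pts.append(q[i])
P=plane(t,pts,.086);from scipy.optimize import least_squares
f=least_squares(lambda o:np.hypot(*(P[:,:2]-o).T)-.024,[.465,.168],loss='soft_l1',f_scale=.0005);print('lid centre top',f.x,np.round(f.fun*1000,1))
# wrist 3: lid from its rim
J=cv2.GaussianBlur(w3['img'].astype(np.float32).max(2),(3,3),.7);u=proj(w3,[.465,.169,.086])[0];print(u)
crop(w3,int(u[0])-30,int(u[1])-35,60,64,9,'pics/w3c.png')
E
```

```text
t0 (array([ 0.45480819, -0.17555128]), np.float64(1.9715695499026253), np.int64(110), array([0.02646224, 0.        ]))
t4 (array([0.46733005, 0.17935059]), np.float64(72.71858707958292), np.int64(112), array([0.02821872, 0.        ]))
lid centre top [0.46554035 0.16778467] [-0.7 -0.9 -0.3  0.3  0.4  0.2  0.3  0.   0.2  0.3 -0.1 -0.5  0.5  0.1
  0.5 -0.8 -0.4 -0.   0.3 -0.6]
[259.16992054 179.69532206]
```

View pics/w3c.png

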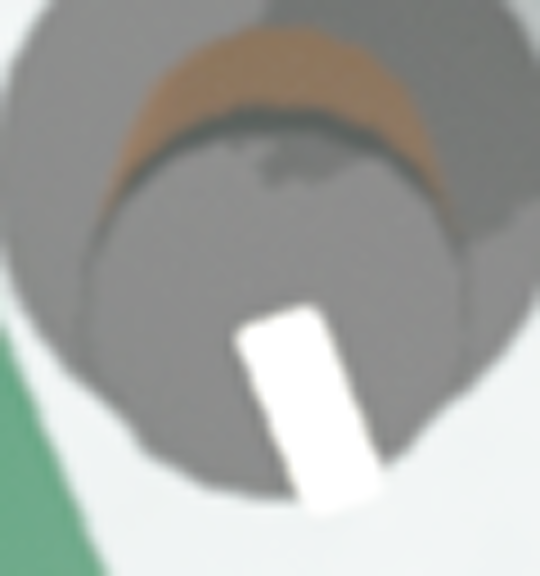

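```bash
python3 - <<'E'
from rel import *; import pickle
t=pickle.load(open('w4.pkl','rb'));w3=pickle.load(open('w3.pkl','rb'))['wrist']
def subedges(c,start,rows_or_cols,axis,z,hi,thr):
    # half-level crossings of white strip across each row (axis 0) / column (axis 1), walking out from the strip's axis
    A=c['img'].min(2).astype(float); out=[[],[]]
    for k,s in rows_or_cols:
        line=A[k] if axis==0 else A[:,k]
        for j,d in((0,-1),(1,1)):
            i=s
            while line[i]>thr:i+=d
            f=i-d*(thr-line[i])/(line[i-d]-line[i])
            out[j].append((f,k) if axis==0 else (k,f))
    r=[]
    for p in out:
        P=plane(c,p,z);vx,vy,_,_=cv2.fitLine(np.float32(P[:,:2]),cv2.DIST_HUBER,0,.01,.01).ravel();r.append(np.degrees(np.arctan2(vy,vx))%180)
    return r,np.mean(r)
x=lambda y:int(round(229+(277+(y-180)*9*.39)/9-.5))
print('wrist',subedges(w3,0,[(y,x(y)) for y in range(182,195)],0,.086,0,170))
print('top',subedges(t,0,[(k,int(round(150+228/5+(k-161)*.13))) for k in range(157,168)],1,.086,0,150))
# plate long edges, top view now, same routine style
I=t['img'].astype(int)
for s in(0,-1):
    p=[]
    for k in range(137,192):
        A=(I[:,k,0]).astype(float); ys=np.nonzero(A[150:250]>42)[0]+150 if 0 else np.nonzero(np.ptp(I[150:250,k],axis=1)<14)[0]+150
        if len(ys):p.append((k,ys[s]))
    P=plane(t,p,.003);vx,vy,_,_=cv2.fitLine(np.float32(P[:,:2]),cv2.DIST_HUBER,0,.01,.01).ravel();print('plate',np.degrees(np.arctan2(vy,vx))%180)
E
```

```text
wrist ([np.float32(82.832726), np.float32(82.84475)], np.float32(82.83874))
top ([np.float32(82.85768), np.float32(83.33681)], np.float32(83.097244))
plate 82.082726
plate 81.75588
```

```bash
python3 -c "
from rig import r
print(r.hand_in(), r.state()['t'])"
```

```text
the job is handed in; nothing more can be done
the job is handed in; nothing more can be done
```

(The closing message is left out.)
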